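# Reset the length stop of a tile-breaking board and load the next border tile

## Task

The next border tiles are to be cut one size longer: pull out the spring knob on the tile-breaking board's length stop, slide the stop one notch farther from the breaking edge and let the pin drop fully home in that next hole. Set the long border tile down gently on the bed, relief up, and bring it snug along the fence and up against the stop, overhanging the breaking edge ready to be scored. Leave the short tile and the other things on the table where they are.

Things in the scene. Friction and masses are not known exactly. Their poses are not given: they have to be found in the camera images.
- board: Tile-breaking board, fixed: a dark plywood bed 170 mm (x) by 300 mm (y), its top 18 mm above the table. Origin: middle of its underside; x points away from the robot to the fence, y to the breaking edge, z up. An aluminium fence runs along the far side; its upper face slopes up and back at 40 degrees to z = 64 mm and has six index holes 25 mm apart.
- fence_face (a point): Foot of the fence's upright front face, at bed level, above the board's middle (board x = +35, y = 0, z = 18 mm); axes as the board's. The face is 20 mm high and runs the board's whole length; the tile's long side must meet it.
- breaking_edge (a point): Middle of the bed's steel-edged end at board y = +150 mm, at bed level (x = -25, z = 18 mm); axes as the board's. The tile's far end hangs over it.
- lamp (a point): Middle of the slim LED lamp bar, 195 mm long, 18 x 14 mm in section, fixed along y above the fence at board x = 48, y = -48, z = 168 mm (reaching y = -145 to +54); one post at y = -138, x = 75. It hangs above and just behind the knob: a gripper coming straight down on the knob strikes it, one that leans with the knob's axis clears it.
- carriage (a joint): Slide of the length stop along the fence, m: 0 at the start (second hole, stop face 85 mm from the breaking edge), growing away from the breaking edge (to the board's -y). Holes at -0.025, 0, 0.025, 0.050, 0.075, 0.100. Rubs with about 2.5 N; about 1 mm of play either way in a hole.
- plunger (a joint): Travel of the spring plunger along its axis, m: 0 = pin fully home in a hole, 0.012 = pulled out to its end. The 8 mm round-nosed pin sinks 8 mm into a hole, so the stop slides freely only above about 0.008. Spring 5 N at 0, 9.8 N at 0.012. Let go between holes, the pin rides on the fence (0.008) and drops in when slid over a hole.
- knob (a point): Middle of the plunger's black ribbed knob, 27 mm across, 22 mm long. Its z is the axis, pointing the way to pull: up and to the robot's side, 40 degrees from vertical (-sin40, 0, cos40 in the board's frame); y is the board's y: grip across it. The saddle's face is 25 mm behind along the axis, with a 20 mm collar between. Starts at x 26, y 40, z 80 mm of the board's frame.
- stop_face (a point): Point on the stop's flat face that looks to the breaking edge (+y of the board), at the level of the bed's top; axes as the board's. The stop plate is 10 mm thick, stands over the bed from x = -32 mm to the fence, from 1.5 mm above the bed up to z = 41 mm.
- tile_long: The tile to load: a fired terracotta border tile 150 x 50 x 12 mm with a relief of flowers on top, about 0.18 kg, lying flat on the table; origin at the middle of its underside, x along its length, z up. Either end may go to the stop.
- tile_short: A tile already cut, the same but 85 mm long; to be left where it lies. The two tiles may change places.
- bowl: Green mixing bowl, 150 mm across, 65 mm high; origin at the middle of its underside; bystander.
- pony_roller: Small wooden hand roller lying on the table, 205 mm long, up to 48 mm high; origin under its middle, roller end to its +x; bystander.
- nippers: Tile nippers lying on the table, 160 mm long, 16 mm high; origin under the pivot, jaws to its +x; bystander.
There are look-alikes about, which are no part of the job. What is shaped like the tile_long but pink or white is not meant.

How it is judged:
By the outcome, as a careful person would: the job done as asked, in the order asked, and still so for the second after the job is handed in, with the robot touching nothing.
It also fails if it takes over 72 s, if anything falls off the work surface, if the arm or the gripper's body presses on something with over 40 N, if the wrist force passes 120 N, or if a joint passes its speed limit or range.

## Robot

A 6-joint arm with a two-finger parallel gripper is mounted at the origin on the work surface. World frame = base frame: x ahead of the robot, y to its left, z up, the work surface at z = 0. Lengths are in m, angles in rad, forces in N, time in s.
With the tool pointing down it reaches from about 0.25 to 0.775 m from the base axis. Payload 4 kg.
Tool frame: the origin (TCP) lies on the centre line of the jaws, within the pads' length; the fingertips stand 17 mm ahead of it and the grasp point (between the pads) lies 2 mm behind it; z points along the fingers, y is the line along which they close (so a half turn about z gives the same grasp; the last joint's range is limited). The gripper opens to 85 mm and grips with 20 to 120 N. Pads are 22 mm wide; open, the fingers measure 114 mm over their backs; the gripper's body (76 mm by 85 mm) begins 54 mm behind the grasp point. The pads swing forward as they close: fully open they stand 13 mm farther back than shut.
Start: joints at [1.081, 0.087, 1.371, -0, 1.684, -0.103], TCP at [0.207, 0.509, 0.248] pointing down, gripper open.
Joint ranges: [-3.1, 3.1], [-0.76, 2.03], [0.27, 2.55], [-1.08, 4.22], [0.17, 2.65], [-2.57, 2.57]. Speed limits (rad/s): [2.79, 2.79, 3.14, 3.14, 3.14, 3.14].

## Interface

Orientations are given as a unit quaternion [x, y, z, w].
In Python, from rig import r gives the robot as it stands. The module is installed in compiled form; this text tells all that it offers.
- The arm moves only by the tool servo_tool, never from a script. Its argument "rows" is a list that holds one entry, the list of rows, each a list of 7 numbers: the shift along the tool's x, y, z in mm, then the turn, a rotation vector about the tool's x, y, z in degrees, then the opening in per cent of the stroke, from 0 (shut) to 100 (fully open). A call has 1 to 8 rows; each row is the pose to reach, as a shift and turn from the pose commanded when the call began, along the tool's axes at that moment; what a row does not reach only later rows make up. A row lasts 1/12 s, in which the tool goes at most 41.7 mm and 7.16 degrees, less where a joint would pass 70% of its speed; a pose out of reach is approached as far as the arm can. A call with a gripper value outside its range is refused whole. The fingers move at their own pace and stop on an object; "force" is the grip in N (left out, the last holds). Time passes only in rows, so rows that repeat a pose let the fingers close. It gives the time, the measured TCP pose, the force, the opening and the grip force at its end, in the units of the state.
- r.sense(): the state, without advancing time (a new reading comes with each control period).
- r.get_image(name): name is "scene" or "top"; returns a dict with "frame" (384x512x3 uint8, red, green, blue), "fovy" (degrees; the focal length in pixels is half the picture's height over the tangent of half this angle, whatever the lens; pixels are square), "cx", "cy" (the principal point, pixels), "rvec" (rotation vector, rad) and "tvec" (3), from world to camera coordinates, as OpenCV has them. Camera axes: x right, y down, z forward; pixel columns grow to the right and rows downward; lengths in m; the calibration is good to about 2 mm. A picture is of the moment at which its call begins. There is no depth.
- r.hand_in(): hands the job in; it is judged then, once.
Trained networks look in the newest picture that a camera, given by its name, has taken for a name from the list of things; names that differ only in an ending like _2 or _b are one class to them, and where a whole thing is asked for, a point or a joint stands for the part that bears it (a point fixed in the world has none). Each returns a list of dicts, best first, with "confidence" (0 to 1); they miss things now and then, are a little off and sometimes report something else, mostly with a low value. They report only what shows in the picture. A call takes as long as a camera call. They do not tell look-alikes from the thing itself.
- r.cut_out(camera, target): "pixels" (384x512 bool, what is visible of it) and "box" ([left, top, right, bottom] in pixels, round what is visible of it).
The state is a dict: "t": time; "joint_pos": joint angles; "qvel": joint speeds; "joint_efforts": joint torques, N m; "ee_pos": TCP position; "ee_rot": TCP orientation; "contact_force": force on the tool from outside, world axes, zero at the start; "torque": the same for the moment, N m; "finger_gap": finger opening in m; "grip_force": force on a finger pad.
Only numpy, scipy, OpenCV 4.12 (cv2) and the standard library are available. Lean on these libraries where they do the work, as an engineer would, in place of code of your own. Each camera call takes 0.05 s, during which the arm holds its last target. There are 200 camera calls.

## Working session

There is one attempt and no reset: what is moved stays moved. The work goes in short steps, Python scripts to look and compute and a tool call to move; the robot and the scene stay as the last step left them, time stands still between calls to the robot, and variables do not carry over. Pictures are saved under pics/ and viewed, at most 10 in all, crops included, and the job is handed in when it is done.

Besides the shell and the picture viewer there is one more tool, called after "Request:" by a JSON object that holds its "api" and its "payload". servo_tool: Moves the arm, as the interface text tells. Its arguments: {"type":"object","properties":{"rows":{"type":"array"},"force":{"type":"number"}},"required":["rows"]}

```bash
mkdir -p pics
cat > h.py <<'E'
import numpy as np, cv2
from rig import r
from scipy.spatial.transform import Rotation as R
def cam(n):
    d=r.get_image(n); d['K']=None
    H=d['frame'].shape[0]; f=H/2/np.tan(np.radians(d['fovy'])/2)
    d['K']=np.array([[f,0,d['cx']],[0,f,d['cy']],[0,0,1]]); d['R']=cv2.Rodrigues(np.array(d['rvec'],float))[0]; d['t']=np.array(d['tvec'],float); return d
def proj(d,P): return cv2.projectPoints(np.atleast_2d(P).astype(float),np.array(d['rvec'],float),d['t'],d['K'],None)[0][:,0]
def back(d,px,z):
    px=np.atleast_2d(px).astype(float); v=(np.linalg.inv(d['K'])@np.c_[px,np.ones(len(px))].T).T@d['R']; c=-d['R'].T@d['t']
    return c+v*((z-c[2])/v[:,2])[:,None]
def save(d,name,box=None,s=1):
    im=d['frame'][:,:,::-1]
    if box: im=im[box[1]:box[3],box[0]:box[2]]
    cv2.imwrite('pics/'+name,cv2.resize(im,None,fx=s,fy=s,interpolation=cv2.INTER_CUBIC))
E
python3 - <<'E'
from h import *
s=r.sense(); print(s['t'],s['ee_pos'],s['ee_rot'],s['contact_force'],s['finger_gap'])
for n in ['scene','top']:
    d=cam(n); save(d,n+'0.png',s=1.5); print(n,d['fovy'],d['cx'],d['cy'],-d['R'].T@d['t'])
    for t in ['board','tile_long','tile_short','knob','carriage','bowl','pony_roller','nippers']:
        for q in r.cut_out(n,t)[:4]:
            m=q['pixels'].astype(np.uint8); c=cv2.minAreaRect(np.argwhere(m)[:,::-1].astype(np.float32))
            print(n,t,round(q['confidence'],2),q['box'],np.round(c[0],1),np.round(c[1],1),round(c[2],1), np.round(back(d,[c[0]],0.012)[0],3))
E
```

```text
0.0 [0.20726495 0.50893936 0.24711568] [ 1.92225816e-01  9.81350071e-01 -1.08174481e-03 -3.21800650e-04] [0.81025013 0.51931987 0.62700359] 0.08532997909360852
scene 43.603764424727665 258.2454510915014 188.81216591605522 [ 1.0770406  -1.0684167   0.93611334]
scene board 0.72 [226.1, 185.0, 309.4, 286.6] [272.3 233.6] [ 63.  103.3] 17.7 [ 0.589 -0.086  0.012]
scene tile_long 0.78 [211.5, 165.0, 253.3, 176.1] [232.5 169. ] [10. 41.] 90.0 [0.303 0.173 0.012]
scene tile_long 0.71 [264.8, 173.7, 309.3, 185.7] [287. 179.] [44.  10.7] 4.2 [0.507 0.199 0.012]
scene tile_long 0.32 [264.3, 213.3, 308.4, 238.8] [286.5 220.5] [42.2 21.3] 15.9 [ 0.601 -0.011  0.012]
scene tile_short 0.48 [281.1, 152.1, 303.7, 163.0] [290.6 157.7] [23.1 10.4] 18.4 [0.459 0.334 0.012]
scene knob 0.43 [226.6, 185.4, 310.4, 285.9] [271.8 233.8] [ 64.  104.6] 17.7 [ 0.589 -0.088  0.012]
scene carriage 0.87 [261.8, 211.4, 307.0, 236.3] [286.7 220.3] [42.2 20.6] 14.0 [ 0.601 -0.01   0.012]
scene bowl 0.76 [330.2, 151.5, 372.3, 180.4] [350. 166.] [30. 42.] 90.0 [0.675 0.373 0.012]
scene pony_roller 0.75 [104.1, 268.8, 1
[... 654 characters left out ...]
029  0.012]
top tile_long 0.63 [177.3, 247.3, 208.6, 294.2] [194. 270.] [43.6 14.6] 58.7 [0.3   0.179 0.012]
top tile_short 0.7 [138.7, 212.1, 157.4, 240.5] [146.7 226.2] [15.1 24.7] 7.1 [0.455 0.34  0.012]
top knob 0.59 [250.8, 152.2, 273.6, 191.3] [264.4 173.4] [37.4 16. ] 76.0 [ 0.63  -0.072  0.012]
top carriage 0.77 [252.3, 155.2, 272.4, 192.5] [264.4 173.6] [37.4 15. ] 75.1 [ 0.63  -0.072  0.012]
top bowl 0.78 [126.6, 132.3, 169.0, 177.8] [149.1 156.7] [42.5 42.5] 63.4 [0.699 0.331 0.012]
top pony_roller 0.75 [361.7, 216.8, 386.3, 277.1] [368.1 247.3] [24.9 59.7] 8.5 [ 0.363 -0.426  0.012]
top nippers 0.78 [352.7, 179.8, 399.2, 198.2] [374.6 187.6] [44.2 16.2] 4.8 [ 0.571 -0.458  0.012]
```

View pics/scene0.png

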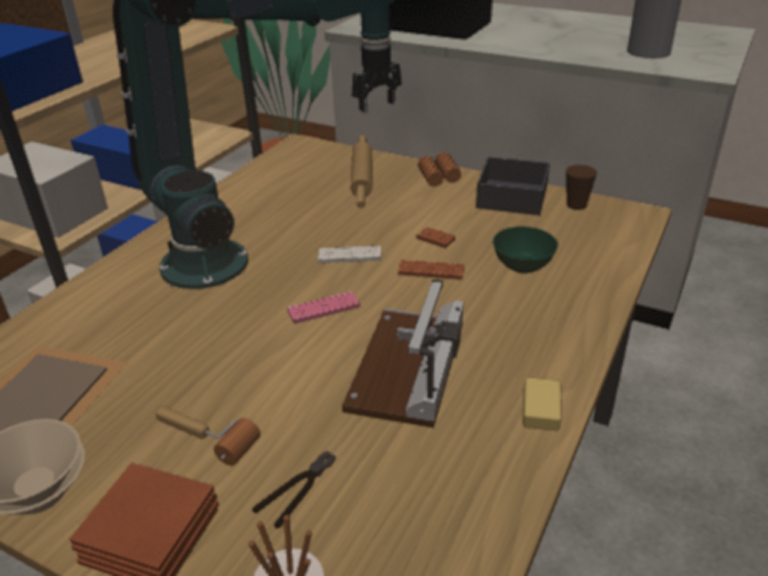

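View pics/top0.png

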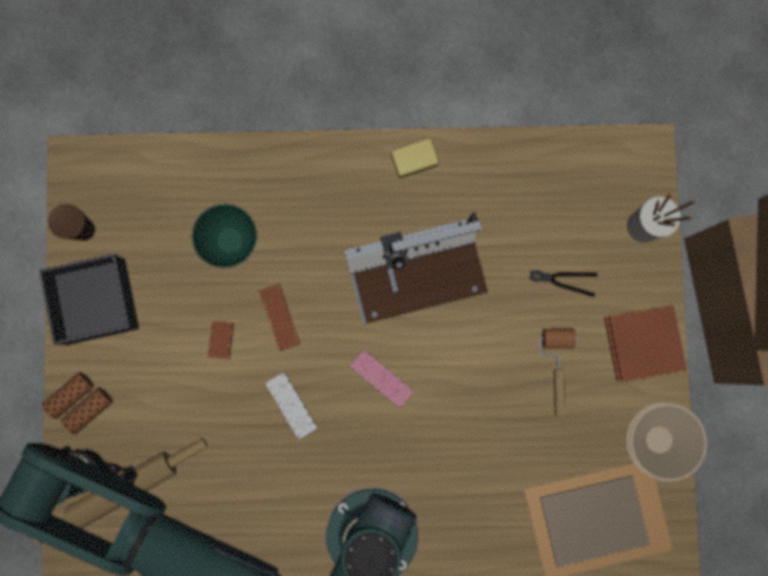

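The red tile is at (186,211) in the top view, the white and pink ones are decoys. The board is at about (279,180), with its breaking edge to the left (+y) and the lamp above the fence. Next I'll take a zoomed crop for the pose fit.

Run:
```python
from h import *
d=cam('top');e=cam('scene')
from scipy.optimize import minimize
# board pose fit using mask from top: silhouettes of bed+fence
masks={}
for n in ('top','scene'):
    q=r.cut_out(n,'board')[0]; masks[n]=q['pixels'].astype(np.uint8)
    print(n,masks[n].sum())
# edge-based: front bed edge & two ends, via brown classification
def model(p):
    x,y,a=p; c,s=np.cos(a),np.sin(a)
    def W(P): P=np.array(P,float)/1000; return np.c_[x+c*P[:,0]-s*P[:,1], y+s*P[:,0]+c*P[:,1], P[:,2]]
    return W
def sil(D,p):
    W=model(p); im=np.zeros((384*4,512*4),np.uint8)
    body=[[a,b,z] for a in(-85,85) for b in(-150,150) for z in(0,18)]
    fence=[[a,b,z] for b in(-150,150) for a,z in((35,18),(35,38),(66,64),(85,64),(85,0))]
    lamp=[[48+a,-48+b,168+z] for a in(-9,9) for b in(-98,98) for z in(-7,7)]
    st=[[a,b,z] for a in(-32,35) for b in(55,65) for z in(20,41)]
    for g in (body,fence):
        h=cv2.convexHull((proj(D,W(g))*4+2).astype(np.int32)); cv2.fillConvexPoly(im,h,255)
    return cv2.resize(im,(512,384),interpolation=cv2.INTER_AREA)/255.
def cost(p): return sum(np.abs(sil(D,p)-masks[n]).sum() for n,D in(('top',d),('scene',e)))
best=None
for a in np.radians([8,13,18]):
    o=minimize(cost,[.63,-.115,a],method='Nelder-Mead',options=dict(initial_simplex=[[.63,-.115,a],[.65,-.115,a],[.63,-.1,a],[.63,-.115,a+.05]],xatol=1e-4,fatol=.1))
    print(o.x,np.degrees(o.x[2]),o.fun)
    if best is None or o.fun<best.fun: best=o
p=best.x; np.save('board.npy',p)
W=model(p)
ims=[]
for D,b in((d,(225,135,335,225)),(e,(215,175,325,295))):
    k=6 if D is d else 5
    im=cv2.resize(D['frame'][b[1]:b[3],b[0]:b[2],::-1],None,fx=k,fy=k,interpolation=cv2.INTER_CUBIC)
    for seg in ([[-85,-150,18],[-85,150,18],[35,150,18],[35,-150,18],[-85,-150,18]],[[66,-150,64],[66,150,64]],[[-32,65,41],[35,65,41]]):
        q=((proj(D,W(seg))-[b[0],b[1]]+.5)*k).astype(int); cv2.polylines(im,[q],False,(0,255,0),1)
    q=((proj(D,W([[26,40,80]]))[0]-[b[0],b[1]]+.5)*k).astype(int); cv2.circle(im,tuple(int(v) for v in q),4,(255,0,255),1)
    cv2.imwrite('pics/b%d.png'%k,im)
m=r.cut_out('top','tile_long')
for q in m[:3]:
    pts=np.argwhere(q['pixels'])[:,::-1].astype(np.float32); w=back(d,pts,0.010)[:,:2]; c=cv2.minAreaRect((w*1000).astype(np.float32)); 
    cc=np.cov(w.T); v=np.linalg.eigh(cc)[1][:,1]; print(c,w.mean(0),np.degrees(np.arctan2(v[1],v[0])),d['frame'][q['pixels']].mean(0))
```

```text
top 68
scene 4821
[ 0.59826112 -0.11481238  0.22256092] 12.751801646908884 4673.36862745098
[ 0.59796845 -0.11529142  0.22456916] 12.86686526926464 4662.623529411765
[ 0.59835617 -0.11597048  0.22658487] 12.982356620550428 4666.129411764705
((355.63116455078125, -29.374954223632812), (149.25314331054688, 49.48493576049805), 49.678218841552734) [ 0.35544773 -0.0291852 ] 50.33208802478284 [161.1641791  113.16086235 127.68325041]
((503.20904541015625, 204.78005981445312), (149.56886291503906, 54.68608474731445), 17.514673233032227) [0.50218028 0.20455297] -161.88964318079044 [112.69362364  73.32503888  54.94556765]
((302.8336486816406, 181.07781982421875), (157.07737731933594, 58.37724685668945), 26.903182983398438) [0.30128588 0.18066593] -151.61946664420387 [159.22521246 158.67280453 156.94050992]
```

View pics/b6.png

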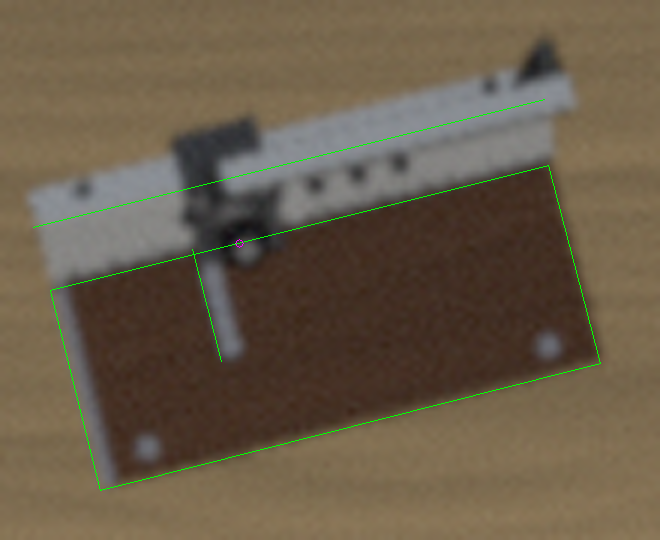

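View pics/b5.png

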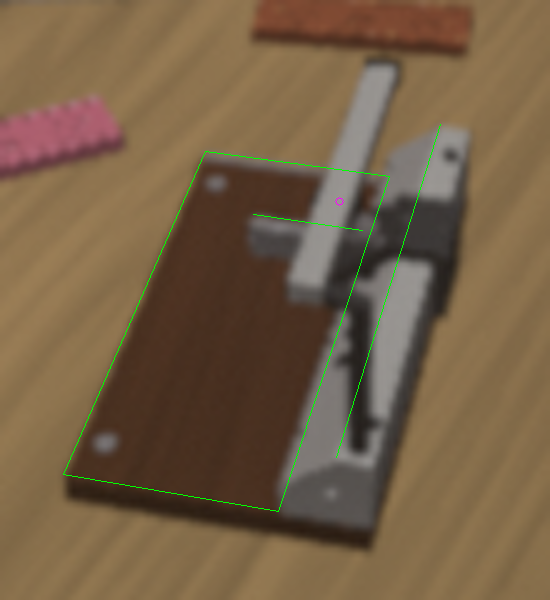

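The top-view overlay sits about 2 mm too far towards +y, so I'll shift the board pose to about (0.599, -0.117, 12.9°). The knob circle falls on the knob. Now I'll work out the approach.

```bash
cat >> h.py <<'E'
BX,BY,BA=0.599,-0.117,np.radians(12.9)
RB=R.from_euler('z',BA)
def w(b): return RB.apply(np.array(b)/1000.)+[BX,BY,0]
def inb(p): return RB.inv().apply(np.array(p)-[BX,BY,0])*1000
AX=np.array([-np.sin(np.radians(40)),0,np.cos(np.radians(40))])
def rot(zb,yb,f=RB):
    z=np.array(zb,float);y=np.array(yb,float); return f*R.from_matrix(np.c_[np.cross(y,z),y,z])
KN=rot(-AX,[0,1,0])
def go(P,Q):
    s=r.sense(); q=R.from_quat(s['ee_rot'])
    print('from board',inb(s['ee_pos']).round(1),'shift',(q.inv().apply(np.array(P)-s['ee_pos'])*1000).round(1),'turn',np.degrees((q.inv()*Q).as_rotvec()).round(2))
E
python3 -c "
from h import *
go(w(np.array([26,40,80])+AX*90),KN)"
```

```text
from board [-241.8  698.   248.3] shift [-549.8 -418.    99.3] turn [-12.23 -38.72 -33.61]
```

Request:
{"api": "servo_tool", "payload": {"rows": [[[-550,-418,99,-12.2,-38.7,-33.6,75],[-550,-418,99,-12.2,-38.7,-33.6,75],[-550,-418,99,-12.2,-38.7,-33.6,75],[-550,-418,99,-12.2,-38.7,-33.6,75],[-550,-418,99,-12.2,-38.7,-33.6,75],[-550,-418,99,-12.2,-38.7,-33.6,75],[-550,-418,99,-12.2,-38.7,-33.6,75],[-550,-418,99,-12.2,-38.7,-33.6,75]]]}}

```text
t: 1.82
ee_pos: [0.3715, 0.227, 0.1985]
ee_rot: [-0.108, 0.934, 0.038, 0.338]
contact_force: [0.2, 0.6, -1.1]
finger_gap: 0.0639
grip_force: 0.0
```

```bash
python3 -c "
from h import *
print(r.sense()['ee_pos'])
go(w(np.array([26,40,80])+AX*90),KN)"
```

```text
[0.37152106 0.2269527  0.19848333]
from board [-145.   386.1  198.5] shift [ -53.8 -346.3  110.5] turn [-0.   -0.21  0.23]
```

Request:
{"api": "servo_tool", "payload": {"rows": [[[-54,-346,110,0,-0.2,0.2,65],[-54,-346,110,0,-0.2,0.2,65],[-54,-346,110,0,-0.2,0.2,65],[-54,-346,110,0,-0.2,0.2,65],[-54,-346,110,0,-0.2,0.2,65],[-54,-346,110,0,-0.2,0.2,65],[-54,-346,110,0,-0.2,0.2,65],[-54,-346,110,0,-0.2,0.2,65]]]}}

```text
t: 2.48
ee_pos: [0.5351, -0.0452, 0.1578]
ee_rot: [-0.102, 0.934, 0.039, 0.34]
contact_force: [-0.2, 1.3, -0.4]
finger_gap: 0.0556
grip_force: 0.0
```

```bash
python3 -c "
from h import *
go(w(np.array([26,40,80])+AX*50),KN)"
```

```text
from board [-46.3  84.2 157.8] shift [ -5.6 -44.   56.2] turn [-0.13  0.02 -0.41]
```

Request:
{"api": "servo_tool", "payload": {"rows": [[[-5.6,-44,16,0,0,-0.4,65],[-5.6,-44,56,0,0,-0.4,65],[-5.6,-44,56,0,0,-0.4,65],[-5.6,-44,56,0,0,-0.4,65],[-5.6,-44,56,0,0,-0.4,65]]]}}

```text
t: 2.9
ee_pos: [0.5832, -0.0761, 0.1179]
ee_rot: [-0.106, 0.934, 0.038, 0.339]
contact_force: [-0.6, -0.3, 0.4]
finger_gap: 0.0557
grip_force: 0.0
```

```bash
python3 -c "
from h import *
go(w(np.array([26,40,80])+AX*1),KN)
d=cam('top');e=cam('scene')
A=cv2.resize(d['frame'][135:215,225:310,::-1],None,fx=6,fy=6,interpolation=2)
B=cv2.resize(e['frame'][165:260,240:320,::-1],None,fx=5,fy=5,interpolation=2)[:480]
C=np.zeros((480,510+B.shape[1],3),np.uint8);C[:,:510]=A;C[:B.shape[0],510:]=B
cv2.imwrite('pics/k.png',C[:,:800] if C.shape[1]>800 else C)"
```

```text
from board [ -6.3  43.4 117.9] shift [-0.5 -3.4 48.8] turn [ 0.01 -0.09  0.05]
```

View pics/k.png

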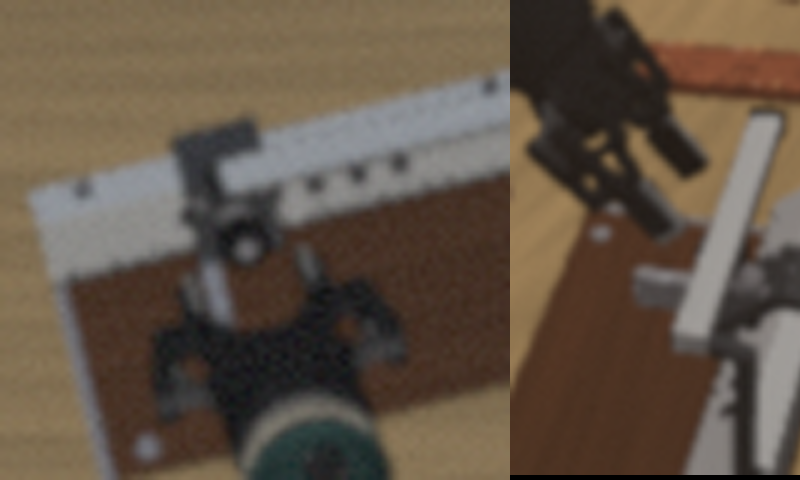

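The fingers straddle the knob, which shows at (246,248) in the crop, and are about 3 mm off towards +y. I'll correct that while advancing.

Request:
{"api": "servo_tool", "payload": {"rows": [[[-0.5,-4,15,0,0,0,65],[-0.5,-4,30,0,0,0,65],[-0.5,-4,40,0,0,0,65],[-0.5,-4,48,0,0,0,65],[-0.5,-4,48,0,0,0,65],[-0.5,-4,48,0,0,0,65]]]}}

```text
t: 3.5
ee_pos: [0.6158, -0.0702, 0.0844]
ee_rot: [-0.105, 0.935, 0.036, 0.337]
contact_force: [-0.1, -0.2, 0.3]
finger_gap: 0.0554
grip_force: 0.0
```

```bash
python3 -c "
from h import *
go(w(np.array([26,40,80])+AX*1),KN)"
```

```text
from board [26.8 41.8 84.4] shift [ 3.5 -1.8  1.9] turn [-0.24 -0.32 -0.05]
```

Request:
{"api": "servo_tool", "payload": {"rows": [[[3,-2,1,0,0,0,65],[3,-2,1,0,0,0,65],[3,-2,1,0,0,0,65]]]}}

```text
t: 3.75
ee_pos: [0.6151, -0.0723, 0.0824]
ee_rot: [-0.103, 0.935, 0.035, 0.336]
contact_force: [-0.6, -0.5, 0.3]
finger_gap: 0.0553
grip_force: 0.0
```

```bash
python3 -c "
from h import *
go(w(np.array([26,40,80])+AX*1),KN)"
```

```text
from board [25.6 40.  82.4] shift [1.3 0.  1.1] turn [-0.39 -0.46 -0.19]
```

Good. Close on the knob.

Request:
{"api": "servo_tool", "payload": {"rows": [[[1,0,1,0,0,0,20],[1,0,1,0,0,0,10],[1,0,1,0,0,0,10],[1,0,1,0,0,0,10],[1,0,1,0,0,0,10],[1,0,1,0,0,0,10]]], "force": 50}}

```text
t: 4.25
ee_pos: [0.615, -0.0721, 0.081]
ee_rot: [-0.103, 0.936, 0.035, 0.336]
contact_force: [-6.0, -2.3, 3.5]
finger_gap: 0.0259
grip_force: 48.8
```

Request:
{"api": "servo_tool", "payload": {"rows": [[[0,0,-3,0,0,0,5],[0,0,-6,0,0,0,5],[0,0,-9,0,0,0,5],[0,0,-12,0,0,0,5],[0,0,-12,0,0,0,5],[0,0,-12,0,0,0,5],[0,0,-12,0,0,0,5]]]}}

```text
t: 4.83
ee_pos: [0.6079, -0.0737, 0.0895]
ee_rot: [-0.103, 0.936, 0.035, 0.336]
contact_force: [6.8, -0.6, -6.6]
finger_gap: 0.0252
grip_force: 49.6
```

```bash
python3 -c "
from h import *
s=r.sense();print(inb(s['ee_pos']),RB.inv().apply(s['contact_force']))"
```

```text
[18.33885637 40.27169557 89.46213669] [ 6.50909103 -2.09895856 -6.61546379]
```

Request:
{"api": "servo_tool", "payload": {"rows": [[[0,-4,0,0,0,0,5],[0,-9,0,0,0,0,5],[0,-14,0,0,0,0,5],[0,-19,0,0,0,0,5],[0,-23,0,0,0,0,5],[0,-25,0,0,0,0,5],[0,-25,0,0,0,0,5],[0,-25,0,0,0,0,5]]]}}

```text
t: 5.5
ee_pos: [0.6125, -0.0922, 0.0897]
ee_rot: [-0.1, 0.938, 0.035, 0.329]
contact_force: [-0.5, 0.8, -12.5]
finger_gap: 0.0256
grip_force: 49.7
```

```bash
python3 -c "
from h import *
s=r.sense();print(inb(s['ee_pos']),RB.inv().apply(s['contact_force']))"
```

```text
[18.70918337 21.19747063 89.69206351] [ -0.28735426   0.93770825 -12.51322934]
```

Request:
{"api": "servo_tool", "payload": {"rows": [[[0,0,0,0,0,0,5],[0,0,0,0,0,0,5],[0,0,0,0,0,0,5]]]}}

```text
t: 5.75
ee_pos: [0.6125, -0.0926, 0.0901]
ee_rot: [-0.1, 0.938, 0.034, 0.329]
contact_force: [-4.5, 0.8, -16.8]
finger_gap: 0.0258
grip_force: 49.6
```

```bash
python3 -c "
from h import *
s=r.sense();print(inb(s['ee_pos']),RB.inv().apply(s['contact_force']),RB.inv().apply(s['torque']), s['qvel'])
go(w([18.3,15.2,89.5]),KN)"
```

```text
[18.61062188 20.73552455 90.11397385] [ -4.17579207   1.8149836  -16.81141682] [0.41198762 2.32357448 0.45495082] [-1.83826614e-03 -2.63819043e-03 -2.13429780e-03 -4.14050042e-04
 -7.86670792e-05  1.83711075e-04]
from board [18.6 20.7 90.1] shift [ 0.6 -5.5  0.3] turn [-0.54 -1.37 -0.52]
```

Request:
{"api": "servo_tool", "payload": {"rows": [[[1.5,-2,0,0,0,0,5],[1.5,-4,0,0,0,0,5],[1.5,-5.5,0,0,0,0,5],[1.5,-5.5,0,0,0,0,5],[1.5,-5.5,0,0,0,0,5]]]}}

```text
t: 6.17
ee_pos: [0.6134, -0.0975, 0.0905]
ee_rot: [-0.099, 0.939, 0.033, 0.328]
contact_force: [-5.6, 1.2, -17.6]
finger_gap: 0.0249
grip_force: 49.7
```

```bash
python3 -c "
from h import *
s=r.sense();print(inb(s['ee_pos']),RB.inv().apply(s['contact_force']),RB.inv().apply(s['torque']))
go(w([18.3,15.2,89.5]),KN)"
```

```text
[18.37225782 15.83060197 90.54132974] [ -5.15573129   2.39377283 -17.58713474] [0.41346621 2.69153726 0.49196619]
from board [18.4 15.8 90.5] shift [ 0.7 -0.6  0.8] turn [-0.71 -1.52 -0.61]
```

Request:
{"api": "servo_tool", "payload": {"rows": [[[1,-0.6,2,0,-0.5,0,5],[1,-0.6,4,0,-0.5,0,5],[1,-0.6,6,0,-0.5,0,5],[1,-0.6,7,0,-0.5,0,5],[1,-0.6,7,0,-0.5,0,5]]]}}

```text
t: 6.58
ee_pos: [0.6176, -0.0963, 0.0855]
ee_rot: [-0.097, 0.939, 0.031, 0.33]
contact_force: [-7.8, -2.5, -18.0]
finger_gap: 0.0257
grip_force: 50.1
```

```bash
python3 -c "
from h import *
s=r.sense();f=RB.inv().apply(s['contact_force']);p=inb(s['ee_pos']);print(p,f,f@AX,p@AX,np.array([18.34,40.3,89.5])@AX)
go(w([18.3,15.2,89.5]),KN)"
```

```text
[22.73841966 16.02004075 85.51505313] [ -8.16655227  -0.65458158 -18.02895238] -8.561620173301037 50.892356832002264 56.7722528974974
from board [22.7 16.  85.5] shift [ 1.  -0.9 -5.9] turn [-0.97 -1.33 -0.71]
```

Request:
{"api": "servo_tool", "payload": {"rows": [[[0,0,2,0,0,0,5],[0,0,4,0,0,0,5],[0,0,5,0,0,0,5],[0,0,5,0,0,0,5],[0,0,5,0,0,0,5]]]}}

```text
t: 7.0
ee_pos: [0.6206, -0.0959, 0.0818]
ee_rot: [-0.097, 0.939, 0.031, 0.329]
contact_force: [-8.7, -3.2, -18.1]
finger_gap: 0.0252
grip_force: 50.2
```

```bash
python3 -c "
from h import *
s=r.sense();f=RB.inv().apply(s['contact_force']);p=inb(s['ee_pos']);print(p,f,f@AX,p@AX)
go(w([18.3,15.2,89.5]),KN)"
```

```text
[25.80949912 15.75243424 81.81765131] [ -9.22889474  -1.14575903 -18.05855282] -7.901434847286355 46.0859308930471
from board [25.8 15.8 81.8] shift [  1.1  -0.8 -10.7] turn [-1.03 -1.37 -0.72]
```

Request:
{"api": "servo_tool", "payload": {"rows": [[[0,0,0,0,0,0,45],[0,0,0,0,0,0,60],[0,0,0,0,0,0,60],[0,0,0,0,0,0,60]]]}}

```text
t: 7.33
ee_pos: [0.6275, -0.0968, 0.0919]
ee_rot: [-0.097, 0.936, 0.029, 0.338]
contact_force: [0.7, 0.2, 0.1]
finger_gap: 0.0509
grip_force: 0.0
```

```bash
python3 -c "
from h import *
s=r.sense();f=RB.inv().apply(s['contact_force']);p=inb(s['ee_pos']);print(p,f,f@AX,p@AX)
go(w(np.array([26,15,80])+AX),KN)"
```

```text
[32.31135338 13.33434165 91.86095713] [0.67794926 0.02170904 0.10682732] -0.3539429062403741 49.60023814274738
from board [32.3 13.3 91.9] shift [12.5  1.6  4.1] turn [-1.39 -0.34 -0.61]
```

Request:
{"api": "servo_tool", "payload": {"rows": [[[8,1,-10,0,0,0,65],[10,1,-25,0,0,0,65],[10,1,-50,0,0,0,65],[10,1,-90,0,0,0,65],[10,1,-130,0,0,0,65],[10,1,-130,0,0,0,65],[10,1,-130,0,0,0,65]]]}}

```text
t: 7.92
ee_pos: [0.5374, -0.1134, 0.1872]
ee_rot: [-0.097, 0.936, 0.027, 0.338]
contact_force: [-0.4, 0.3, -0.1]
finger_gap: 0.0555
grip_force: 0.0
```

```bash
python3 -c "
from h import *
TL=R.from_euler('z',np.radians(17.8))
print('over tile');go([.5025,.2045,.12],rot([0,0,-1],[0,1,0],TL))
d=cam('top');e=cam('scene')
A=cv2.resize(d['frame'][135:215,225:310,::-1],None,fx=6,fy=6,interpolation=2)
B=cv2.resize(e['frame'][165:260,260:318,::-1],None,fx=5,fy=5,interpolation=2)[:480]
C=np.zeros((480,510+B.shape[1],3),np.uint8);C[:,:510]=A;C[:B.shape[0],510:]=B
cv2.imwrite('pics/k2.png',C)"
```

```text
over tile
from board [-59.2  17.3 187.2] shift [ 17.4 319.4  66.9] turn [-2.96 39.58 -5.73]
```

View pics/k2.png

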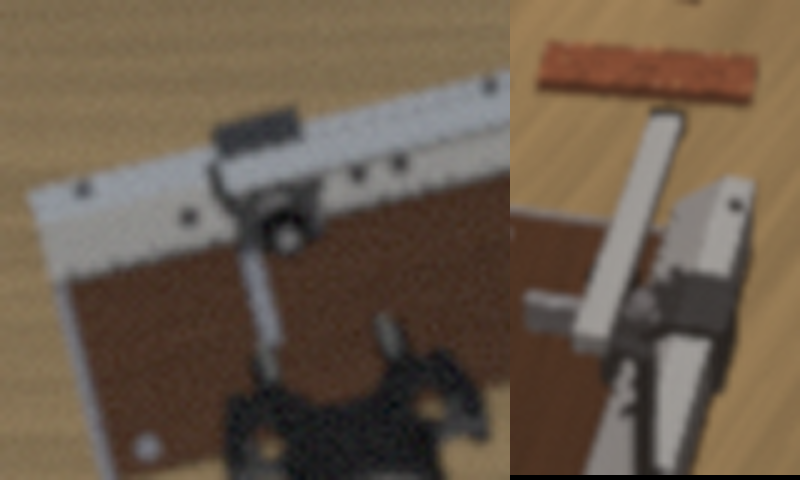

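The knob has moved from (246,248) to (286,237), which is one 42 px hole pitch, and the two remaining free holes at (358,174) and (400,163) fit that. Next, the tile.

Request:
{"api": "servo_tool", "payload": {"rows": [[[17.4,319,67,-3,39.6,-5.7,92],[17.4,319,67,-3,39.6,-5.7,92],[17.4,319,67,-3,39.6,-5.7,92],[17.4,319,67,-3,39.6,-5.7,92],[17.4,319,67,-3,39.6,-5.7,92],[17.4,319,67,-3,39.6,-5.7,92],[17.4,319,67,-3,39.6,-5.7,92],[17.4,319,67,-3,39.6,-5.7,92]]]}}

```text
t: 8.68
ee_pos: [0.499, 0.2102, 0.1124]
ee_rot: [-0.157, 0.988, 0.005, -0.007]
contact_force: [0.7, -0.4, 0.8]
finger_gap: 0.0786
grip_force: 0.0
```

Request:
{"api": "servo_tool", "payload": {"rows": [[[0,0,0,0,0,0,92],[0,0,0,0,0,0,92],[0,0,0,0,0,0,92],[0,0,0,0,0,0,92]]]}}

```text
t: 9.02
ee_pos: [0.4994, 0.2056, 0.1149]
ee_rot: [-0.155, 0.988, 0.004, -0.006]
contact_force: [-0.1, 0.2, 0.5]
finger_gap: 0.0784
grip_force: 0.0
```

```bash
python3 -c "
from h import *
TL=R.from_euler('z',np.radians(17.8))
go([.5025,.2045,.05],rot([0,0,-1],[0,1,0],TL))
d=cam('scene')
for q in r.cut_out('scene','tile_long')[:3]:
    m=q['pixels'];pts=np.argwhere(m)[:,::-1];w_=back(d,pts,.008);c=cv2.minAreaRect((w_[:,:2]*1000).astype(np.float32));print(q['confidence'],c)
"
```

```text
from board [-25.1 336.7 114.9] shift [-3.3 -2.6 64.8] turn [ 0.58 -0.58  0.07]
0.97 ((300.8737487792969, 180.24331665039062), (145.94805908203125, 66.25804138183594), 30.503389358520508)
0.72 ((503.4736328125, 205.24053955078125), (151.1439208984375, 68.92820739746094), 16.28923225402832)
0.72 ((357.8233337402344, -30.85594940185547), (152.837158203125, 67.91044616699219), 48.467708587646484)
```

Request:
{"api": "servo_tool", "payload": {"rows": [[[-3,-2,40,0.6,-0.6,0,92],[-3,-2,65,0.6,-0.6,0,92],[-3,-2,85,0.6,-0.6,0,92],[-3,-2,90,0.6,-0.6,0,92],[-3,-2,90,0.6,-0.6,0,92],[-3,-2,90,0.6,-0.6,0,92]]]}}

```text
t: 9.62
ee_pos: [0.5025, 0.2055, 0.0265]
ee_rot: [-0.155, 0.988, 0.0, 0.001]
contact_force: [0.7, -0.6, 0.2]
finger_gap: 0.0786
grip_force: 0.0
```

```bash
python3 -c "
from h import *
TL=R.from_euler('z',np.radians(17.8))
go([.503,.2045,.016],rot([0,0,-1],[0,1,0],TL))
"
```

```text
from board [-22.1 335.9  26.5] shift [-0.1 -1.1 10.5] turn [-0.01  0.16  0.04]
```

Request:
{"api": "servo_tool", "payload": {"rows": [[[0,-1,6,0,0,0,92],[0,-1,11.5,0,0,0,80],[0,-1,11.5,0,0,0,70],[0,-1,11.5,0,0,0,65],[0,-1,11.5,0,0,0,65]]]}}

```text
t: 10.03
ee_pos: [0.5021, 0.2051, 0.0142]
ee_rot: [-0.156, 0.988, 0.0, 0.001]
contact_force: [0.1, -0.6, -0.3]
finger_gap: 0.0554
grip_force: 0.0
```

Request:
{"api": "servo_tool", "payload": {"rows": [[[0,0,0,0,0,0,50],[0,0,0,0,0,0,45],[0,0,0,0,0,0,45],[0,0,0,0,0,0,45]]], "force": 30}}

```text
t: 10.37
ee_pos: [0.5023, 0.2052, 0.0144]
ee_rot: [-0.156, 0.988, 0.0, 0.001]
contact_force: [0.8, -0.4, 2.8]
finger_gap: 0.0492
grip_force: 33.4
```

Request:
{"api": "servo_tool", "payload": {"rows": [[[0,0,-10,0,0,0,40],[0,0,-40,0,0,0,40],[0,0,-75,0,0,0,40],[0,0,-85,0,0,0,40],[0,0,-85,0,0,0,40]]], "force": 50}}

```text
t: 10.78
ee_pos: [0.5042, 0.2058, 0.1032]
ee_rot: [-0.156, 0.988, 0.001, 0.005]
contact_force: [0.1, -0.3, -2.0]
finger_gap: 0.0484
grip_force: 54.6
```

```bash
python3 -c "
from h import *
s=r.sense();print(s['joint_pos'][5],s['joint_pos'][0],s['finger_gap'],s['contact_force'],s['ee_pos'])
for y in ([1,0,0],[-1,0,0]): go(w([-18,123,95]),rot([0,0,-1],y))
"
```

```text
-1.6001472580645413 0.28343049596374575 0.0484226716052998 [ 0.08915945 -0.26269633 -1.95669818] [0.50421565 0.20578485 0.10315684]
from board [-20.3 335.8 103.2] shift [  16.4 -212.2    8.1] turn [ 0.43  0.43 95.02]
from board [-20.3 335.8 103.2] shift [  16.4 -212.2    8.1] turn [ -0.42   0.42 -84.98]
```

Request:
{"api": "servo_tool", "payload": {"rows": [[[2,-15,0,0,0,7,40],[4,-30,0,0,0,14,40],[6,-45,0,0,0,21,40],[8,-60,0,0,0,28,40],[10,-75,0,0,0,35,40],[12,-95,0,0,0,42,40],[14,-115,0,0,0,49,40],[16,-135,0,0,0,56,40]]]}}

```text
t: 11.45
ee_pos: [0.5265, 0.0708, 0.0961]
ee_rot: [0.329, 0.944, -0.001, -0.002]
contact_force: [0.3, 0.3, -1.7]
finger_gap: 0.0486
grip_force: 54.5
```

```bash
python3 -c "
from h import *
go(w([-18,123,95]),rot([0,0,-1],[1,0,0]))
"
```

```text
from board [-28.8 199.2  96.1] shift [-66.2 -39.2   1. ] turn [-0.19 -0.12 38.69]
```

Request:
{"api": "servo_tool", "payload": {"rows": [[[-10,-6,0,0,0,7,40],[-22,-13,0,0,0,14,40],[-35,-20,0,0,0,21,40],[-47,-27,0,0,0,28,40],[-60,-35,0,0,0,35,40],[-66,-39,0,0,0,38.7,40],[-66,-39,0,0,0,38.7,40],[-66,-39,0,0,0,38.7,40]]]}}

```text
t: 12.12
ee_pos: [0.5546, 0.0002, 0.0966]
ee_rot: [0.621, 0.784, -0.001, -0.002]
contact_force: [0.0, 0.1, -1.8]
finger_gap: 0.0484
grip_force: 54.5
```

```bash
python3 -c "
from h import *
go(w([-18,123,40]),rot([0,0,-1],[1,0,0]))
d=cam('top');e=cam('scene')
A=cv2.resize(d['frame'][135:215,225:310,::-1],None,fx=6,fy=6,interpolation=2)
B=cv2.resize(e['frame'][165:260,260:318,::-1],None,fx=5,fy=5,interpolation=2)[:480]
C=np.zeros((480,510+B.shape[1],3),np.uint8);C[:,:510]=A;C[:B.shape[0],510:]=B
cv2.imwrite('pics/k3.png',C)"
```

```text
from board [-17.1 124.2  96.6] shift [-1.3 -0.8 56.6] turn [-0.16 -0.1   0.37]
```

View pics/k3.png

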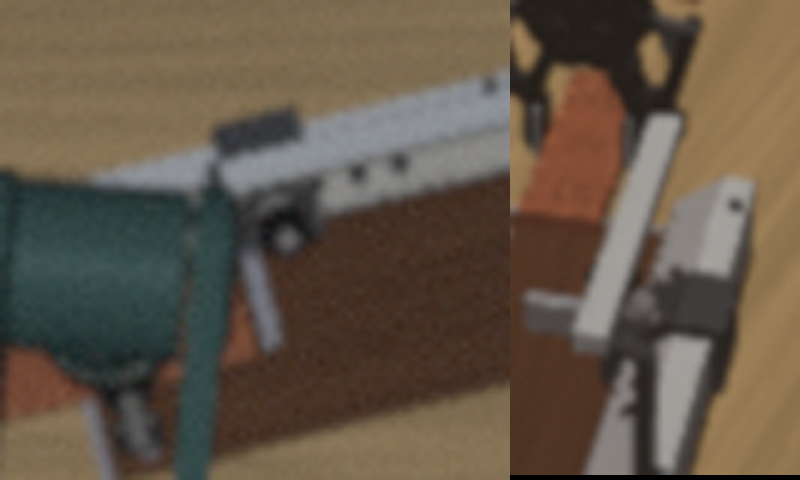

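Request:
{"api": "servo_tool", "payload": {"rows": [[[2,-1,20,0,0,0.4,40],[2,-1,40,0,0,0.4,40],[2,-1,50,0,0,0.4,40],[2,-1,56,0,0,0.4,40],[2,-1,57,0,0,0.4,40],[2,-1,57,0,0,0.4,40]]]}}

```text
t: 12.72
ee_pos: [0.5546, 0.0022, 0.0419]
ee_rot: [0.624, 0.782, 0.0, 0.0]
contact_force: [-0.3, 0.0, -1.1]
finger_gap: 0.0487
grip_force: 54.5
```

```bash
python3 -c "
from h import *
go(w([-18,126,33]),rot([0,0,-1],[1,0,0]))
"
```

```text
from board [-16.7 126.1  41.9] shift [-0.1 -1.3  8.9] turn [ 0.05 -0.   -0.05]
```

Request:
{"api": "servo_tool", "payload": {"rows": [[[0,-1,2,0,0,0,40],[0,-1,4,0,0,0,40],[0,-1,6,0,0,0,40],[0,-1,7,0,0,0,40],[0,-1,8,0,0,0,40],[0,-1,8,0,0,0,40]]]}}

```text
t: 13.22
ee_pos: [0.5535, 0.0017, 0.0337]
ee_rot: [0.624, 0.782, 0.0, 0.0]
contact_force: [-0.5, -0.1, -2.1]
finger_gap: 0.0487
grip_force: 54.5
```

Request:
{"api": "servo_tool", "payload": {"rows": [[[0,0,0.7,0,0,0,40],[0,0,1.3,0,0,0,40],[0,0,1.3,0,0,0,40],[0,0,1.3,0,0,0,40]]]}}

```text
t: 13.55
ee_pos: [0.5537, 0.0017, 0.0327]
ee_rot: [0.624, 0.782, 0.0, 0.0]
contact_force: [-0.2, -0.3, -0.7]
finger_gap: 0.0487
grip_force: 54.5
```

Request:
{"api": "servo_tool", "payload": {"rows": [[[0,0,0.6,0,0,0,40],[0,0,0.6,0,0,0,40],[0,0,0.6,0,0,0,40]]]}}

```text
t: 13.8
ee_pos: [0.5537, 0.0017, 0.0326]
ee_rot: [0.624, 0.782, 0.0, 0.001]
contact_force: [-2.3, 0.3, 4.0]
finger_gap: 0.0486
grip_force: 55.0
```

Request:
{"api": "servo_tool", "payload": {"rows": [[[0,0,0,0,0,0,68],[0,0,0,0,0,0,68],[0,0,0,0,0,0,68],[0,0,-30,0,0,0,68],[0,0,-60,0,0,0,40],[0,0,-60,0,0,0,0],[0,-50,-60,0,0,0,0],[0,-60,-60,0,0,0,0]]]}}

```text
t: 14.47
ee_pos: [0.4924, -0.0118, 0.0903]
ee_rot: [0.624, 0.782, -0.001, -0.002]
contact_force: [-0.5, -0.2, -1.1]
finger_gap: 0.0103
grip_force: 0.0
```

```bash
python3 -c "
from h import *
go(w([-75,115,46]),rot([0,0,-1],[1,0,0]))
d=cam('top');e=cam('scene')
A=cv2.resize(d['frame'][135:215,225:310,::-1],None,fx=6,fy=6,interpolation=2)
B=cv2.resize(e['frame'][165:260,260:318,::-1],None,fx=5,fy=5,interpolation=2)[:480]
C=np.zeros((480,510+B.shape[1],3),np.uint8);C[:,:510]=A;C[:B.shape[0],510:]=B
cv2.imwrite('pics/k4.png',C)"
```

```text
from board [-80.4 126.4  90.3] shift [-11.4   5.5  44.3] turn [-0.21 -0.06 -0.06]
```

View pics/k4.png

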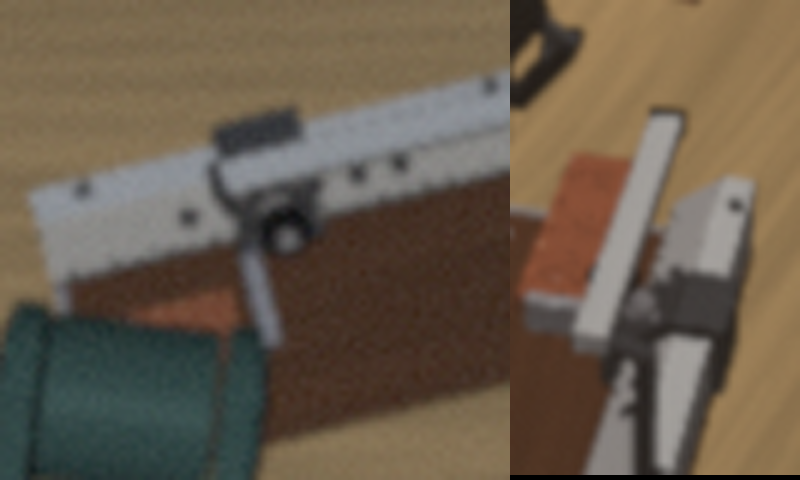

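Request:
{"api": "servo_tool", "payload": {"rows": [[[-2,4,20,0,0,0,0],[-2,4,45,0,0,0,0],[-2,4,50,0,0,0,0],[-2,4,50,0,0,0,0],[-2,4,50,0,0,0,0]]]}}

```text
t: 14.98
ee_pos: [0.4999, -0.0126, 0.0421]
ee_rot: [0.624, 0.782, 0.0, 0.0]
contact_force: [0.9, -1.1, 0.5]
finger_gap: -0.0001
grip_force: 0.0
```

```bash
python3 -c "
from h import *
go(w([-40,124,40]),rot([0,0,-1],[1,0,0]))
print(r.sense()['contact_force'])"
```

```text
from board [-73.3 123.9  42.1] shift [ 0.1 33.2  2.1] turn [ 0.06 -0.   -0.08]
[ 0.85068959 -1.07509238  0.46665977]
```

Push towards the fence in steps.

Request:
{"api": "servo_tool", "payload": {"rows": [[[0,8,2,0,0,0,0],[0,15,2,0,0,0,0],[0,20,2,0,0,0,0],[0,24,2,0,0,0,0],[0,28,2,0,0,0,0],[0,32,2,0,0,0,0],[0,36,2,0,0,0,0],[0,36,2,0,0,0,0]]]}}

```text
t: 15.65
ee_pos: [0.5358, -0.0045, 0.0405]
ee_rot: [0.624, 0.782, 0.001, 0.001]
contact_force: [-0.5, 0.1, 4.1]
finger_gap: 0.0004
grip_force: 2.0
```

```bash
python3 -c "
from h import *
s=r.sense();print(inb(s['ee_pos']),RB.inv().apply(s['contact_force']))"
```

```text
[-36.52103285 123.73343735  40.53368182] [-0.43587464  0.17096335  4.08911865]
```

```bash
cat >> h.py <<'E'
def tile():
    d=cam('scene')
    hs=cv2.cvtColor(d['frame'],cv2.COLOR_RGB2HSV)
    q=[k for k in r.cut_out('scene','tile_long') if abs(inb(back(d,[[(k['box'][0]+k['box'][2])/2,(k['box'][1]+k['box'][3])/2]],.03)[0])[1]-110)<60]
    for k in q[:2]:
        b=inb(back(d,np.argwhere(k['pixels'])[:,::-1],.030)); print('tile mask',round(k['confidence'],2),k['pixels'].sum(),np.percentile(b,[1,50,99],axis=0).round(1)[:,:2].tolist())
E
python3 -c "
from h import *
tile()"
```

```text
tile mask 0.9 570 [[-273.6, 50.4], [-209.6, 109.7], [-140.8, 169.6]]
tile mask 0.65 182 [[-28.3, 58.1], [-14.3, 110.5], [-2.8, 179.3]]
```

Request:
{"api": "servo_tool", "payload": {"rows": [[[0,2,-0.5,0,0,0,0],[0,4,-0.5,0,0,0,0],[0,6,-0.5,0,0,0,0],[0,6,-0.5,0,0,0,0]]]}}

```text
t: 16.08
ee_pos: [0.5404, -0.0033, 0.0405]
ee_rot: [0.624, 0.782, 0.0, 0.0]
contact_force: [-2.6, -1.1, 5.2]
finger_gap: -0.0002
grip_force: 3.0
```

```bash
python3 -c "
from h import *
s=r.sense();print(inb(s['ee_pos']),RB.inv().apply(s['contact_force']));tile()"
```

```text
[-31.74176725 123.88943638  40.53364442] [-2.81313898 -0.51284323  5.15746542]
tile mask 0.64 513 [[-271.5, 51.4], [-207.0, 110.0], [-141.5, 166.1]]
tile mask 0.56 165 [[-24.9, 57.3], [-11.9, 108.7], [-0.6, 173.4]]
```

Request:
{"api": "servo_tool", "payload": {"rows": [[[0,1.5,0,0,0,0,0],[0,3,0,0,0,0,0],[0,3,0,0,0,0,0],[0,3,0,0,0,0,0]]]}}

```text
t: 16.52
ee_pos: [0.5433, -0.0027, 0.0405]
ee_rot: [0.624, 0.782, 0.0, 0.0]
contact_force: [-2.6, 0.2, 4.0]
finger_gap: -0.0001
grip_force: 3.1
```

```bash
python3 -c "
from h import *
s=r.sense();print(inb(s['ee_pos']),RB.inv().apply(s['contact_force']))"
```

```text
[-28.79676233 123.89195239  40.53004125] [-2.44782999  0.79899867  4.04193575]
```

Request:
{"api": "servo_tool", "payload": {"rows": [[[0,1.5,0,0,0,0,0],[0,3,0,0,0,0,0],[0,4,0,0,0,0,0],[0,4,0,0,0,0,0]]]}}

```text
t: 16.85
ee_pos: [0.5472, -0.0018, 0.0405]
ee_rot: [0.624, 0.782, 0.0, 0.0]
contact_force: [-3.1, -0.4, 5.4]
finger_gap: -0.0
grip_force: 3.3
```

```bash
python3 -c "
from h import *
s=r.sense();print(inb(s['ee_pos']),RB.inv().apply(s['contact_force']));tile()"
```

```text
[-24.80878862 123.88717     40.52658822] [-3.06473054  0.34010177  5.36278503]
tile mask 0.9 562 [[-270.5, 53.0], [-206.8, 112.3], [-138.2, 168.9]]
tile mask 0.43 192 [[-19.7, 59.5], [-4.4, 117.3], [35.1, 194.7]]
```

Request:
{"api": "servo_tool", "payload": {"rows": [[[0,0,-4,0,0,0,0],[0,0,-4,0,0,0,0],[0,2,-4,0,0,0,0],[0,3,-4,0,0,0,0],[0,3,-4,0,0,0,0]]]}}

```text
t: 17.37
ee_pos: [0.5492, -0.0014, 0.0439]
ee_rot: [0.624, 0.782, -0.001, -0.001]
contact_force: [-4.6, -1.2, 2.1]
finger_gap: 0.0001
grip_force: 2.5
```

```bash
python3 -c "
from h import *
s=r.sense();print(inb(s['ee_pos']),RB.inv().apply(s['contact_force']))"
```

```text
[-22.78062257 123.79440303  43.87138101] [-4.79193489 -0.15751478  2.08923503]
```

Request:
{"api": "servo_tool", "payload": {"rows": [[[0,1,0,0,0,0,0],[0,2,0,0,0,0,0],[0,2,0,0,0,0,0],[0,2,0,0,0,0,0]]]}}

```text
t: 17.7
ee_pos: [0.5495, -0.0015, 0.0438]
ee_rot: [0.624, 0.782, -0.002, -0.002]
contact_force: [-8.7, -3.4, 4.2]
finger_gap: -0.0
grip_force: 4.8
```

```bash
python3 -c "
from h import *
s=r.sense();print(inb(s['ee_pos']),RB.inv().apply(s['contact_force']))
tile()"
```

```text
[-22.4426237  123.61685217  43.84277096] [-9.28820008 -1.37442571  4.2075782 ]
tile mask 0.65 597 [[-273.5, 50.6], [-210.4, 110.7], [-139.7, 170.1]]
tile mask 0.54 143 [[-15.0, 61.0], [-3.5, 126.3], [35.8, 196.7]]
```

Request:
{"api": "servo_tool", "payload": {"rows": [[[0,-12,0,0,0,0,0],[0,-12,-30,0,0,0,0],[0,-12,-50,0,0,0,0],[40,0,-50,0,0,0,0],[80,20,-50,0,0,0,0],[118,36,-50,0,0,0,0],[118,36,-50,0,0,0,0],[118,36,-50,0,0,0,0]]]}}

```text
t: 18.47
ee_pos: [0.5616, 0.1251, 0.0944]
ee_rot: [0.622, 0.783, 0.001, 0.001]
contact_force: [1.0, -0.2, -0.5]
finger_gap: 0.0003
grip_force: 0.0
```

```bash
python3 -c "
from h import *
go(w([14,240,44]),rot([0,0,-1],[1,0,0]));tile()"
```

```text
from board [ 17.6 244.3  94.4] shift [-4.3 -3.8 50.3] turn [ 0.16 -0.03  0.17]
tile mask 0.59 563 [[-273.0, 53.7], [-207.0, 110.0], [-139.7, 168.9]]
tile mask 0.52 199 [[-14.8, 60.2], [-3.8, 133.9], [36.2, 198.4]]
```

Request:
{"api": "servo_tool", "payload": {"rows": [[[-3,-3,25,0,0,0,0],[-3,-3,51,0,0,0,0],[-3,-3,51,0,0,0,0],[-12,-3,51,0,0,0,0],[-20,-3,51,0,0,0,0],[-26,-3,51,0,0,0,0],[-30,-3,51,0,0,0,0],[-30,-3,51,0,0,0,0]]]}}

```text
t: 19.23
ee_pos: [0.5661, 0.0911, 0.0451]
ee_rot: [0.624, 0.781, 0.001, 0.002]
contact_force: [0.8, 0.2, -0.5]
finger_gap: -0.0003
grip_force: 0.0
```

```bash
python3 -c "
from h import *
s=r.sense();print(inb(s['ee_pos']),RB.inv().apply(s['contact_force']))"
```

```text
[ 14.40884191 210.20326868  45.10401905] [ 0.83309376  0.03446697 -0.54004055]
```

Request:
{"api": "servo_tool", "payload": {"rows": [[[-2,0,1,0,0,0,0],[-4,0,1,0,0,0,0],[-6,0,1,0,0,0,0],[-8,0,1,0,0,0,0],[-8,0,1,0,0,0,0]]]}}

```text
t: 19.65
ee_pos: [0.5667, 0.0848, 0.0427]
ee_rot: [0.624, 0.782, 0.001, 0.0]
contact_force: [0.3, 1.6, 1.8]
finger_gap: -0.0005
grip_force: 1.0
```

```bash
python3 -c "
from h import *
s=r.sense();print(inb(s['ee_pos']),RB.inv().apply(s['contact_force']))"
```

```text
[ 13.61602921 203.91094212  42.73095215] [0.68117912 1.46988152 1.80011755]
```

Request:
{"api": "servo_tool", "payload": {"rows": [[[-1,0,0,0,0,0,0],[-2,0,0,0,0,0,0],[-3,0,0,0,0,0,0],[-3,0,0,0,0,0,0]]]}}

```text
t: 19.98
ee_pos: [0.5672, 0.0819, 0.0426]
ee_rot: [0.624, 0.782, 0.001, 0.0]
contact_force: [0.2, 3.0, 2.0]
finger_gap: 0.0004
grip_force: 1.7
```

```bash
python3 -c "
from h import *
s=r.sense();print(inb(s['ee_pos']),RB.inv().apply(s['contact_force']))"
```

```text
[ 13.44887824 200.99181335  42.57275079] [0.87417203 2.88571993 2.01625485]
```

Request:
{"api": "servo_tool", "payload": {"rows": [[[-1,0,0,0,0,0,0],[-2,0,0,0,0,0,0],[-3,0,0,0,0,0,0],[-3,0,0,0,0,0,0]]]}}

```text
t: 20.32
ee_pos: [0.5676, 0.0798, 0.0426]
ee_rot: [0.624, 0.782, 0.001, -0.001]
contact_force: [-1.8, 5.1, 2.4]
finger_gap: -0.0001
grip_force: 3.0
```

```bash
python3 -c "
from h import *
s=r.sense();print(inb(s['ee_pos']),RB.inv().apply(s['contact_force']));tile()"
```

```text
[ 13.33663524 198.88717485  42.63364489] [-0.60398995  5.32436033  2.4018674 ]
tile mask 0.53 151 [[-15.9, 59.9], [-6.6, 114.3], [32.6, 184.1]]
```

Request:
{"api": "servo_tool", "payload": {"rows": [[[-1,0,0,0,0,0,0],[-2,0,0,0,0,0,0],[-2,0,0,0,0,0,0],[-2,0,0,0,0,0,0]]]}}

```text
t: 20.75
ee_pos: [0.5677, 0.0794, 0.0427]
ee_rot: [0.624, 0.782, 0.002, -0.002]
contact_force: [-2.4, 9.3, 3.6]
finger_gap: 0.0002
grip_force: 4.5
```

```bash
python3 -c "
from h import *
s=r.sense();print(inb(s['ee_pos']),RB.inv().apply(s['contact_force']))"
```

```text
[ 13.31474802 198.4350038   42.662242  ] [-0.28298237  9.62328356  3.60698166]
```

Request:
{"api": "servo_tool", "payload": {"rows": [[[15,0,0,0,0,0,0],[15,0,-35,0,0,0,0],[10,-10,-50,0,0,0,0],[-20,-45,-50,0,0,0,0],[-55,-60,-50,0,0,0,0],[-83,-60,-50,0,0,0,0],[-83,-60,-50,0,0,0,0],[-83,-60,-50,0,0,0,0]]]}}

```text
t: 21.42
ee_pos: [0.5279, -0.0194, 0.0921]
ee_rot: [0.625, 0.781, -0.0, 0.0]
contact_force: [0.6, 0.4, -0.0]
finger_gap: 0.0002
grip_force: 0.0
```

```bash
python3 -c "
from h import *
go(w([-27,115,44]),rot([0,0,-1],[1,0,0]))"
```

```text
from board [-47.5 111.   92.1] shift [ 4.1 20.5 48.1] turn [ 0.01  0.06 -0.28]
```

Request:
{"api": "servo_tool", "payload": {"rows": [[[3,0,25,0,0,0,0],[3,0,48,0,0,0,0],[3,0,48,0,0,0,0],[3,10,48,0,0,0,0],[3,18,48,0,0,0,0],[3,23,48,0,0,0,0],[3,26,48,0,0,0,0],[3,26,48,0,0,0,0]]]}}

```text
t: 22.08
ee_pos: [0.5516, -0.0093, 0.0458]
ee_rot: [0.623, 0.782, -0.002, -0.001]
contact_force: [-8.6, -2.8, 5.9]
finger_gap: -0.0002
grip_force: 4.7
```

```bash
python3 -c "
from h import *
s=r.sense();print(inb(s['ee_pos']),RB.inv().apply(s['contact_force']))"
```

```text
[-22.1113393  115.59972688  45.79542915] [-9.01995628 -0.79399014  5.9183064 ]
```

Request:
{"api": "servo_tool", "payload": {"rows": [[[0,-15,0,0,0,0,0],[0,-20,-30,0,0,0,0],[0,-50,-60,0,0,0,0],[30,-90,-90,0,0,0,0],[70,-120,-100,0,0,0,0],[110,-150,-100,0,0,0,0],[145,-170,-100,0,0,0,0],[160,-180,-100,0,0,0,0]]]}}

```text
t: 22.75
ee_pos: [0.3475, 0.1032, 0.1467]
ee_rot: [0.624, 0.781, 0.003, 0.002]
contact_force: [1.0, 0.3, 0.4]
finger_gap: 0.0001
grip_force: 0.0
```

```bash
python3 -c "
from h import *
tile()
d=cam('top');e=cam('scene')
A=cv2.resize(d['frame'][145:215,215:285,::-1],None,fx=7,fy=7,interpolation=2)
B=cv2.resize(e['frame'][170:240,260:304,::-1],None,fx=7,fy=7,interpolation=2)
cv2.imwrite('pics/k5.png',np.hstack([A,B]))
for t in('tile_short','nippers','bowl'): print(t,r.cut_out('top',t)[0]['box'])"
```

```text
tile mask 0.56 519 [[-272.0, 53.4], [-207.7, 110.2], [-143.1, 166.7]]
tile mask 0.46 166 [[-15.0, 55.4], [-5.2, 121.9], [32.5, 189.3]]
tile_short [137.4, 210.3, 154.8, 243.3]
nippers [355.3, 180.2, 398.5, 199.5]
bowl [129.5, 136.2, 170.2, 180.3]
```

View pics/k5.png

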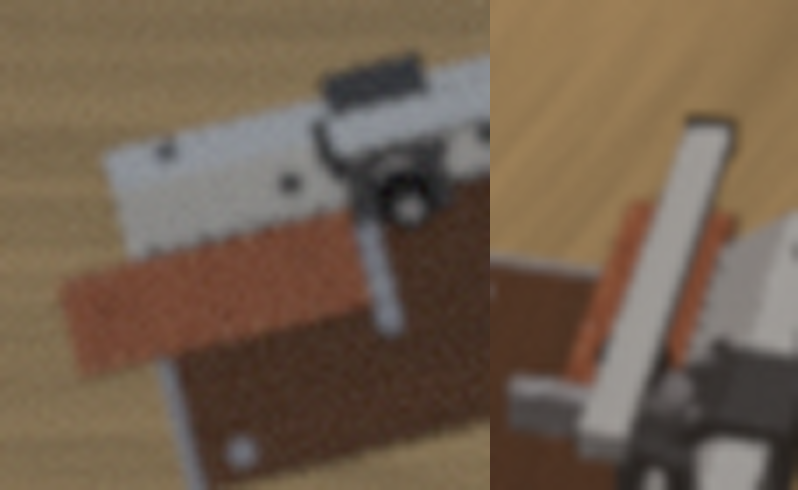

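The tile lies along the fence, with its end flush against the stop plate at (375,230)–(400,330), and overhangs the edge. The stop held a 9.6 N push, so the pin is in. Handing in.

```bash
python3 -c "
from h import *
print(r.hand_in())"
```

```text
the job is handed in; nothing more can be done
None
```

The stop is one notch farther from the breaking edge, and the long tile lies on the bed along the fence and against the stop, overhanging the edge; I handed the job in at about 23 s, without being told the verdict. I judged the pin home from the knob's travel and from the stop holding a 9.6 N push, since the pin itself can't be seen.

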